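# Pop the fuse door and reset the tripped breaker

## Task

A breaker in the power box on the fitting bench has tripped. Press the ridged front edge of the fuse door on top of the box with the fingertips so that its push-push latch lets go, take the hand out of the way, and see that the door swings right up and stays there by itself before you reach in. Then push the one reset button that stands proud of its two neighbours fully home with the fingertips and come away clear, leaving the door open; pick nothing up and leave the shaft gauge, the face disc and the peg where they stand.

Things in the scene. Friction and masses are not known exactly. Their poses are not given: they have to be found in the camera images.
- power_box: Grey bench power box screwed to the bench, 170 mm deep (x) x 240 mm wide (y) x 85 mm high, two white sockets in its front. Origin: centre of its underside, on the bench. +x points from its front to its back, z up. The opening in its flat top (x -47 to +53 mm, y -62 to +62 mm) is covered by the fuse door.
- fuse_door (a joint): Hinge of the grey fuse door (rad): 0 (to 0.02) shut, -0.08 pressed to its stop, 2.1 fully open. Pressing the shut door's front edge in beyond 0.05 rad (4 mm; 6 mm at the stop) takes about 4 N; on letting go, the latch frees it and a damped spring swings it up and back to 2.1 in about 2.5 s, where it stays. Pushed shut again to its stop and let go, it latches again.
- door_hinge (a point): Middle of the door's hinge line, which runs along the box's y at the door's back edge, at x = +52 mm in the box, 90 mm above the bench. Axes as the box's.
- door_press (a point): Where to press: on the door's top face among three low ridges, 16 mm from its front edge, 80 mm from the hinge, mid width, 93 mm above the bench. The door plate is 92 mm (x) x 118 mm (y) x 8 mm and stands 8 mm above the box top. Moves with the door; axes the box's while shut. The latch striker, 30 mm wide, 32 mm deep, hangs under the front edge; with the door open it points forward near its top.
- breaker_row (a point): Middle of the row of three push-to-reset breakers, on the level panel under the door, 24 mm below the box top (61 mm above the bench). Axes as the box's: the breakers sit at y = -34, 0 and +34 mm; which one has tripped varies.
- reset_button (a joint): Travel of the tripped breaker's button (m): 0 tripped (out), 0.007 fully home. It slides straight down, takes about 4 N and stays where it is pushed.
- reset_top (a point): Centre of the top face of the tripped breaker's white round button, 12 mm in diameter. Tripped, it stands 77 mm above the bench (8 mm below the box top), 9 mm above the nickel nut (18 mm in diameter) around it; fully home it is 70 mm above the bench, level with its two fixed neighbours. z up.
- shaft_gauge: Loose nickel-plated ring gauge, 60 mm outside, 33 mm bore, 34 mm high. Origin: centre of its underside. To be left alone.
- face_disc: Loose black composite face disc, 62 mm across, 7 mm thick, lying flat. Origin: centre of its underside. To be left alone.
- hornbeam_peg: Loose tapered hornbeam peg standing on its broad end, 24 mm across at the foot, 15 mm at the top, 78 mm high. Origin: centre of its underside. To be left alone.
- clamp_station: Fixed plywood base 300 mm (x) x 130 mm (y) with a toggle clamp holding a beech mallet head (235 x 64 x 64 mm, lying along x), up to 140 mm high; the clamp handle reaches 165 mm to -y. Origin: centre of its underside. Not part of the job.

How it is judged:
On the way, in this order (a step that is already met when the one before it is completed fails the run):
1. the fingers press the shut fuse door in (value of joint fuse_door below -0.02 rad and contact force between the fingers and fuse_door above 1 N), for 0.02 s.
2. the door stands fully open by itself, untouched, with the button still tripped (value of joint fuse_door above 1.95 rad and contact force between each of the fingers, the arm and fuse_door below 0.1 N and value of joint reset_button below 0.002 m), for 0.5 s.
3. the proud reset button is pushed home (value of joint reset_button above 0.006 m and value of joint fuse_door above 1.7 rad), for 0.1 s.
At the end, for the whole second after the job is handed in: The fuse door stands open at rest (over 1.95 of 2.1 rad), the reset button is in by more than 6 of its 7 mm, and the gauge, the disc and the peg are within 15 mm of where they began, the peg upright (value of joint fuse_door above 1.95 rad and velocity of joint fuse_door between -0.05 and 0.05 rad/s and value of joint reset_button above 0.006 m and distance of each of shaft_gauge, face_disc, hornbeam_peg from where it was at the start of the episode below 0.015 m and angle between hornbeam_peg's own z axis and vertical below 0.2 rad); the robot touches nothing.
It fails at once if the gauge, the disc or the peg is lifted or shoved away (distance of any of shaft_gauge, face_disc, hornbeam_peg from where it was at the start of the episode above 0.015 m).
It also fails if it takes over 40 s, if anything falls off the work surface, if the arm or the gripper's body presses on something with over 40 N, if the wrist force passes 120 N, or if a joint passes its speed limit or range.

## Robot

A 6-joint arm with a two-finger parallel gripper is mounted at the origin on the work surface. World frame = base frame: x ahead of the robot, y to its left, z up, the work surface at z = 0. Lengths are in m, angles in rad, forces in N, time in s.
With the tool pointing down it reaches from about 0.225 to 0.725 m from the base axis. Payload 3.1 kg.
Tool frame: the origin (TCP) lies midway between the tips of the shut fingers; the grasp point (between the pads) lies 19 mm behind it; z points along the fingers, y is the line along which they close (so a half turn about z gives the same grasp; the last joint's range is limited). The gripper opens to 85 mm and grips with 20 to 120 N. Pads are 22 mm wide; open, the fingers measure 114 mm over their backs; the gripper's body (76 mm by 85 mm) begins 54 mm behind the grasp point. The pads swing forward as they close: fully open they stand 13 mm farther back than shut.
Start: joints at [-1.297, 0.048, 0.099, 1.622, 0, 1.443], TCP at [0.205, -0.483, 0.231] pointing down, gripper open.
Joint ranges: [-2.91, 2.91], [-0.99, 1.94], [-1.21, 1.42], [-2.12, 2.29], [-1.49, 1.47], [-3.14, 3.14]. Speed limits (rad/s): [2.79, 2.79, 3.14, 3.14, 3.14, 3.14].

## Interface

Orientations are given as a 3x3 rotation matrix whose columns are the frame's x, y, z axes.
In Python, from station import readout, cams, env, nets gives the robot as it stands.
- The arm moves only by the tool send_rows, never from a script. Its argument "moves" is a list of rows, each a list of 7 numbers: the turn, a rotation vector about the world's x, y, z in rad, then the shift along the world's x, y, z in m, then the opening in per cent of the stroke, from 0 (shut) to 100 (fully open). A call has 1 to 20 rows; each row shifts and turns the commanded pose from where the row before left it; what a row does not reach is not made up. A row lasts 1/8 s, in which the tool goes at most 62.5 mm and 10.7 degrees, less where a joint would pass 70% of its speed; a pose out of reach is approached as far as the arm can. A call with a gripper value outside its range is refused whole. The fingers move at their own pace and stop on an object; "squeeze" is the grip in N (left out, the last holds). Time passes only in rows, so rows that do not move let the fingers close. It gives the time, the measured TCP pose, the force, the opening and the grip force at its end, in the units of the state.
- readout.state(): the state, without advancing time (a new reading comes with each control period).
- cams.capture(name): name is "scene" or "top" or "wrist"; returns the picture (420x560x3 uint8, red, green, blue); there is no depth.
- cams.calibration(name): a dict with "camera_matrix" (3x3 intrinsics, pixels), "k1" (the pictures are not rectified: a ray, as slopes to the right and down, at radius r is drawn at 1 + k1 r^2 times it, then the intrinsics apply), "rvec" (rotation vector, rad) and "tvec" (3), from world to camera coordinates, as OpenCV has them. Camera axes: x right, y down, z forward; pixel columns grow to the right and rows downward; lengths in m; the calibration is good to about 2 mm. A picture is of the moment at which its call begins: read the wrist's pose just before it. calibration takes no time and is no camera call; for the wrist camera it gives the pose at the moment of the call.
- env.hand_in(): hands the job in; it is judged then, once.
Trained networks look in the newest picture that a camera, given by its name, has taken for a name from the list of things; names that differ only in an ending like _2 or _b are one class to them, and where a whole thing is asked for, a point or a joint stands for the part that bears it (a point fixed in the world has none). Each returns a list of dicts, best first, with "confidence" (0 to 1); they miss things now and then, are a little off and sometimes report something else, mostly with a low value. They report only what shows in the picture. A call takes as long as a camera call.
- nets.recognise(camera, name): "extent" ([centre column, centre row, width, height] in pixels, round what is visible of it).
- nets.landmark_of(camera, name): "at" ([column, row] in pixels: a listed point, or the origin of a listed thing).
The state is a dict: "time_s": time; "joint_positions": joint angles; "joint_vel": joint speeds; "effort": joint torques, N m; "position": TCP position; "ee_rot": TCP orientation; "ft_force": force on the tool from outside, world axes, zero at the start; "wrist_torque": the same for the moment, N m; "grip_width": finger opening in m; "gripper_force": force on a finger pad.
Only numpy, scipy, OpenCV 4.12 (cv2) and the standard library are available. Lean on these libraries where they do the work, as an engineer would, in place of code of your own. Each camera call takes 0.05 s, during which the arm holds its last target. There are 200 camera calls.

## Working session

There is one attempt and no reset: what is moved stays moved. The work goes in short steps, Python scripts to look and compute and a tool call to move; the robot and the scene stay as the last step left them, time stands still between calls to the robot, and variables do not carry over. Pictures are saved under pics/ and viewed, at most 10 in all, crops included, and the job is handed in when it is done.

Besides the shell and the picture viewer there is one more tool, called as name(argument=value, ...) on one line, values as JSON. send_rows: Moves the arm, as the interface text tells. Its arguments: {"type":"object","properties":{"moves":{"type":"array"},"squeeze":{"type":"number"}},"required":["moves"]}

```bash
mkdir -p pics; cat > h.py <<'E'
import numpy as np, cv2
from station import readout, cams, env, nets
def ray(cam,px):
    c=cams.calibration(cam);K=np.array(c["camera_matrix"],float)
    R=cv2.Rodrigues(np.array(c["rvec"],float))[0];t=np.array(c["tvec"],float).ravel()
    p=(np.array(px)-K[:2,2])/[K[0,0],K[1,1]]
    q=p.copy()
    for _ in range(20): q=p/(1+c["k1"]*(q@q))
    return -R.T@t, R.T@np.append(q,1)
def at_z(cam,px,z):
    o,d=ray(cam,px); return o+d*(z-o[2])/d[2]
def proj(cam,P):
    c=cams.calibration(cam);K=np.array(c["camera_matrix"],float)
    R=cv2.Rodrigues(np.array(c["rvec"],float))[0];t=np.array(c["tvec"],float).ravel()
    q=R@np.array(P)+t;q=q[:2]/q[2];q=q*(1+c["k1"]*(q@q));return K[:2,:2]@q+K[:2,2]
def save(cam,name):
    im=cams.capture(cam);cv2.imwrite(f"pics/{name}.png",im[:,:,::-1]);return im
E
python3 - <<'E'
from h import *
Z=dict(power_box=0,door_hinge=.09,door_press=.093,shaft_gauge=0,face_disc=0,hornbeam_peg=0,clamp_station=0)
a=save("scene","s0");b=save("top","t0")
for cam in("scene","top"):
  for n,z in Z.items():
    for r in nets.landmark_of(cam,n)[:2]: print(cam,n,np.round(r["at"]),round(r["confidence"],2),at_z(cam,r["at"],z).round(4))
s=readout.state();print(s["time_s"],s["position"],np.round(s["ee_rot"],3).tolist(),s["ft_force"])
E
```

```text
scene power_box [293. 256.] 0.86 [ 0.5287 -0.0082  0.    ]
scene door_hinge [279. 232.] 0.72 [ 0.5704 -0.0085  0.09  ]
scene door_press [306. 220.] 0.63 [ 0.4898 -0.0056  0.093 ]
scene shaft_gauge [337. 308.] 0.85 [0.5742 0.1922 0.    ]
scene hornbeam_peg [366. 288.] 0.63 [0.4766 0.1892 0.    ]
scene clamp_station [229. 197.] 0.69 [ 0.4848 -0.3767  0.    ]
top power_box [264. 225.] 0.84 [ 0.5242 -0.0042  0.    ]
top door_hinge [260. 196.] 0.66 [ 0.581  -0.0044  0.09  ]
top door_press [264. 232.] 0.74 [ 0.4897 -0.0063  0.093 ]
top shaft_gauge [190. 211.] 0.69 [0.584  0.1862 0.    ]
top face_disc [284. 281.] 0.67 [ 0.3742 -0.0397  0.    ]
top face_disc [194. 253.] 0.32 [0.4714 0.1833 0.    ]
top hornbeam_peg [198. 254.] 0.46 [0.4675 0.1742 0.    ]
top clamp_station [405. 219.] 0.94 [ 0.4958 -0.3731  0.    ]
0.8 [ 0.205307   -0.48320782  0.23135022] [[0.92, 0.391, 0.0], [0.391, -0.92, -0.0], [-0.0, 0.0, -1.0]] [ 0.14191054 -0.75155587  0.3864177 ]
```

View pics/t0.png

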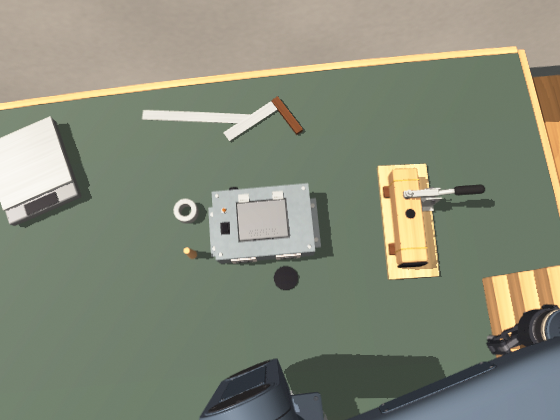

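View pics/s0.png

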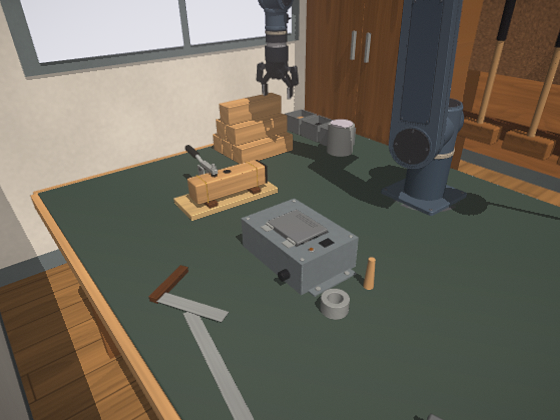

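The pictures show the box with the door at about (264,218) in top, the peg at (190,253), gauge (185,210) and disc (286,278). Scene and top agree on the press point at about (0.490, -0.006). I'm moving over it with the fingers shut, then checking from close by.

send_rows(moves=[[0, 0, 0.09, 0.015, 0.033, 0.004, 0], [0, 0, 0.09, 0.015, 0.033, 0.004, 0], [0, 0, 0.09, 0.015, 0.033, 0.004, 0], [0, 0, 0.09, 0.015, 0.033, 0.004, 0], [0, 0, 0.09, 0.015, 0.033, 0.004, 0], [0, 0, 0.09, 0.015, 0.033, 0.004, 0], [0, 0, 0.09, 0.015, 0.033, 0.004, 0], [0, 0, 0.09, 0.015, 0.033, 0.004, 0], [0, 0, 0.09, 0.015, 0.033, 0.004, 0], [0, 0, 0.09, 0.015, 0.033, 0.004, 0], [0, 0, 0.09, 0.015, 0.033, 0.004, 0], [0, 0, 0.09, 0.015, 0.033, 0.004, 0], [0, 0, 0.09, 0.015, 0.033, 0.004, 0], [0, 0, 0.08, 0.01, 0.033, 0, 0], [0, 0, 0, 0, 0, 0, 0], [0, 0, 0, 0, 0, 0, 0]])

```text
time_s: 2.8
position: [0.4102, -0.0214, 0.2833]
ee_rot: [[-0.081, 0.997, -0.0], [0.997, 0.081, -0.001], [-0.001, -0.0, -1.0]]
ft_force: [-0.7, -0.5, -0.3]
grip_width: -0.0001
gripper_force: 0.0
```

```bash
python3 - <<'E'
from h import *
s=readout.state();print(s["time_s"],s["position"],np.round(s["ee_rot"],3).tolist(),s["ft_force"])
save("wrist","w1")
for n,z in dict(power_box=0,door_hinge=.09,door_press=.093).items():
    for r in nets.landmark_of("wrist",n)[:2]: print(n,np.round(r["at"]),round(r["confidence"],2),at_z("wrist",r["at"],z).round(4))
E
```

```text
2.8 [ 0.41020221 -0.02143571  0.28332751] [[-0.081, 0.997, -0.0], [0.997, 0.081, -0.001], [-0.001, -0.0, -1.0]] [-0.65299642 -0.46874847 -0.29754296]
power_box [377. 159.] 0.75 [ 0.5215 -0.0025  0.    ]
power_box [392. 172.] 0.57 [ 0.5419 -0.0164  0.    ]
door_hinge [454. 182.] 0.79 [ 0.573  -0.0077  0.09  ]
door_press [372. 174.] 0.9 [ 0.493  -0.0061  0.093 ]
```

View pics/w1.png

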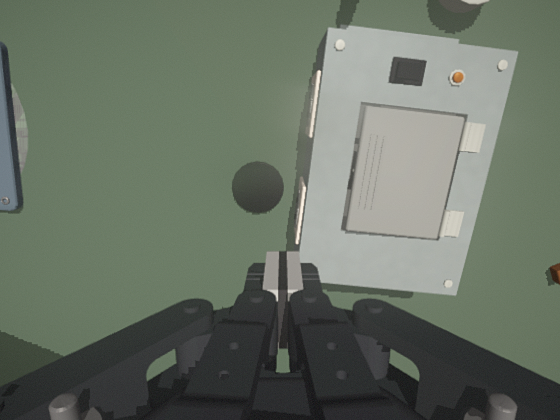

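The ridges are at about (371,173), which agrees with the network: the press point is (0.492, -0.006). The box is turned about -0.03 rad. Approaching.

send_rows(moves=[[0, 0, 0, 0.014, 0.003, -0.02, 0], [0, 0, 0, 0.014, 0.003, -0.03, 0], [0, 0, 0, 0.014, 0.003, -0.03, 0], [0, 0, 0, 0.014, 0.002, -0.03, 0], [0, 0, 0, 0.014, 0.002, -0.03, 0], [0, 0, 0, 0.012, 0.002, -0.03, 0], [0, 0, 0, 0, 0, -0.013, 0], [0, 0, 0, 0, 0, 0, 0], [0, 0, 0, 0, 0, -0.004, 0], [0, 0, 0, 0, 0, -0.004, 0], [0, 0, 0, 0, 0, -0.004, 0], [0, 0, 0, 0, 0, -0.001, 0], [0, 0, 0, 0, 0, 0, 0]])

```text
time_s: 4.62
position: [0.4931, -0.0064, 0.0881]
ee_rot: [[-0.081, 0.997, 0.002], [0.997, 0.081, -0.001], [-0.001, 0.002, -1.0]]
ft_force: [1.3, -1.3, 4.3]
grip_width: -0.0
gripper_force: 2.0
```

send_rows(moves=[[0, 0, 0, 0, 0, -0.002, 0], [0, 0, 0, 0, 0, -0.001, 0], [0, 0, 0, 0, 0, 0, 0]])

```text
time_s: 5.0
position: [0.4933, -0.0065, 0.086]
ee_rot: [[-0.081, 0.997, 0.002], [0.997, 0.081, -0.001], [-0.001, 0.002, -1.0]]
ft_force: [-0.8, -0.9, 8.9]
grip_width: 0.0001
gripper_force: 4.7
```

send_rows(moves=[[0, 0, 0, -0.01, 0, 0.055, 0], [0, 0, 0, -0.03, 0, 0.05, 0], [0, 0, 0, -0.03, 0, 0.05, 0], [0, 0, 0, -0.02, 0, 0.045, 0], [0, 0, 0, 0, 0, 0, 0], [0, 0, 0, 0, 0, 0, 0], [0, 0, 0, 0, 0, 0, 0], [0, 0, 0, 0, 0, 0, 0], [0, 0, 0, 0, 0, 0, 0], [0, 0, 0, 0, 0, 0, 0], [0, 0, 0, 0, 0, 0, 0], [0, 0, 0, 0, 0, 0, 0], [0, 0, 0, 0, 0, 0, 0], [0, 0, 0, 0, 0, 0, 0], [0, 0, 0, 0, 0, 0, 0], [0, 0, 0, 0, 0, 0, 0], [0, 0, 0, 0, 0, 0, 0], [0, 0, 0, 0, 0, 0, 0], [0, 0, 0, 0, 0, 0, 0], [0, 0, 0, 0, 0, 0, 0]])

```text
time_s: 7.5
position: [0.4023, -0.0062, 0.2843]
ee_rot: [[-0.081, 0.997, -0.0], [0.997, 0.081, 0.0], [0.0, -0.0, -1.0]]
ft_force: [-0.3, 0.2, -0.8]
grip_width: 0.0003
gripper_force: 0.0
```

send_rows(moves=[[0, 0, 0, 0, 0, 0, 0], [0, 0, 0, 0, 0, 0, 0], [0, 0, 0, 0, 0, 0, 0], [0, 0, 0, 0, 0, 0, 0], [0, 0, 0, 0, 0, 0, 0], [0, 0, 0, 0, 0, 0, 0], [0, 0, 0, 0, 0, 0, 0], [0, 0, 0, 0, 0, 0, 0], [0, 0, 0, 0, 0, 0, 0], [0, 0, 0, 0, 0, 0, 0]])

```text
time_s: 8.75
position: [0.4023, -0.0062, 0.2843]
ee_rot: [[-0.081, 0.997, -0.0], [0.997, 0.081, 0.0], [0.0, -0.0, -1.0]]
ft_force: [1.3, -0.3, -0.3]
grip_width: -0.0001
gripper_force: 0.0
```

```bash
python3 - <<'E'
from h import *
s=readout.state();print(s["time_s"],s["position"])
a=save("wrist","w2");save("top","t2")
for cam in("wrist","top"):
  for n,z in dict(breaker_row=.061,reset_top=.077,door_hinge=.09).items():
    for r in nets.landmark_of(cam,n)[:3]: print(cam,n,np.round(r["at"]),round(r["confidence"],2),at_z(cam,r["at"],z).round(4))
E
```

```text
8.75 [ 0.40229593 -0.00618978  0.28430651]
wrist breaker_row [397. 181.] 0.92 [ 0.5211 -0.0006  0.061 ]
wrist reset_top [413. 154.] 0.51 [0.5266 0.0299 0.077 ]
wrist door_hinge [460. 201.] 0.67 [ 0.5752 -0.01    0.09  ]
```

View pics/w2.png

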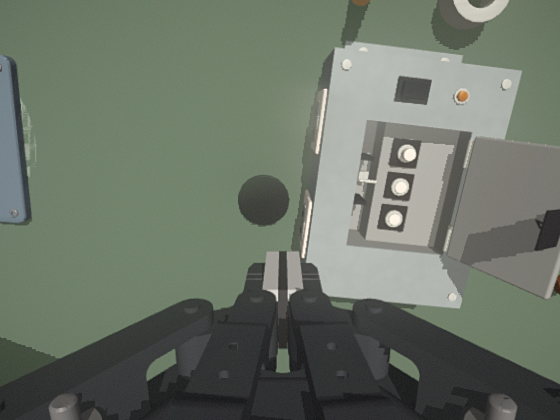

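The door stands open. The buttons show at about (408,153), (400,187) and (394,218), and the upper one (+y) seems displaced. I'll check that with a crop and with projected positions.

```bash
python3 - <<'E'
from h import *
im=cv2.imread("pics/w2.png")
cv2.imwrite("pics/w2c.png",cv2.resize(im[125:245,345:465],None,fx=5,fy=5,interpolation=cv2.INTER_CUBIC))
for yaw in(-.03,-.05):
  for k in(-.034,0,.034):
    P=np.array([.5211-np.sin(yaw)*k,-.0006+np.cos(yaw)*k,0])
    print(yaw,k,[((proj("wrist",P+[0,0,z])-[345,125])*5).round().tolist() for z in(.068,.070,.077)])
E
```

```text
-0.03 -0.034 [[238.0, 447.0], [240.0, 450.0], [251.0, 460.0]]
-0.03 0 [[270.0, 287.0], [273.0, 289.0], [284.0, 296.0]]
-0.03 0.034 [[303.0, 119.0], [306.0, 120.0], [318.0, 123.0]]
-0.05 -0.034 [[234.0, 447.0], [237.0, 450.0], [247.0, 459.0]]
-0.05 0 [[270.0, 287.0], [273.0, 289.0], [284.0, 296.0]]
-0.05 0.034 [[306.0, 119.0], [310.0, 120.0], [322.0, 124.0]]
```

View pics/w2c.png

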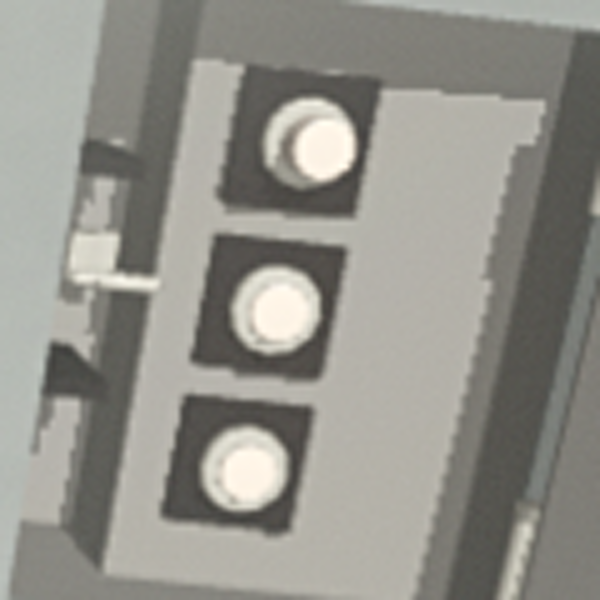

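The upper button (+y) is the proud one: it shows parallax over its nut at crop (323,147), which gives a target of about (0.523, 0.0295). I'll turn the hand so the fingers close along y, clear of the door, and come over it.

send_rows(moves=[[0, 0, 0.16, 0.013, 0.004, 0, 0], [0, 0, 0.16, 0.013, 0.004, 0, 0], [0, 0, 0.16, 0.013, 0.004, 0, 0], [0, 0, 0.16, 0.013, 0.004, 0, 0], [0, 0, 0.16, 0.013, 0.004, 0, 0], [0, 0, 0.16, 0.013, 0.004, -0.02, 0], [0, 0, 0.16, 0.013, 0.004, -0.02, 0], [0, 0, 0.16, 0.013, 0.004, -0.02, 0], [0, 0, 0.16, 0.013, 0.004, -0.025, 0], [0, 0, 0, 0.004, 0, -0.03, 0], [0, 0, 0, 0, 0, -0.03, 0], [0, 0, 0, 0, 0, -0.024, 0], [0, 0, 0, 0, 0, 0, 0], [0, 0, 0, 0, 0, 0, 0]])

```text
time_s: 10.9
position: [0.5239, 0.0298, 0.1163]
ee_rot: [[-0.999, 0.05, 0.001], [0.05, 0.999, -0.0], [-0.001, -0.0, -1.0]]
ft_force: [0.9, 0.4, -0.3]
grip_width: -0.0001
gripper_force: 0.0
```

```bash
python3 - <<'E'
from h import *
s=readout.state();print(s["position"],s["joint_positions"])
save("wrist","w3")
for n,z in dict(reset_top=.077,breaker_row=.061).items():
    for r in nets.landmark_of("wrist",n)[:3]: print(n,np.round(r["at"]),round(r["confidence"],2),at_z("wrist",r["at"],z).round(4))
print(proj("wrist",s["position"]), proj("wrist",[.523,.0295,.077]))
E
```

```text
[0.52385137 0.02976054 0.1163068 ] [-7.11030820e-02  5.11906251e-02 -1.26022341e-01  1.39229755e+00
  4.48803361e-06 -2.12398335e-02]
reset_top [284. 237.] 0.56 [0.524  0.0299 0.077 ]
[284.22198341 267.7981444 ] [283.34042172 235.23687326]
```

View pics/w3.png

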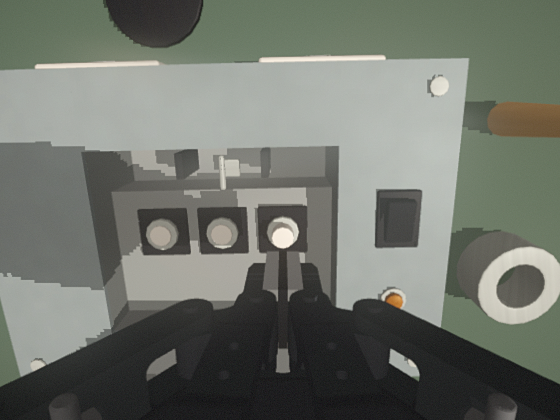

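The proud button is at (283,235), right under the tips (the network says (0.524, 0.0299)). Pressing it down.

send_rows(moves=[[0, 0, 0, 0, 0, -0.018, 0], [0, 0, 0, 0, 0, -0.016, 0], [0, 0, 0, 0, 0, -0.004, 0], [0, 0, 0, 0, 0, -0.004, 0], [0, 0, 0, 0, 0, -0.003, 0], [0, 0, 0, 0, 0, -0.002, 0], [0, 0, 0, 0, 0, 0, 0], [0, 0, 0, 0, 0, 0, 0]])

```text
time_s: 12.05
position: [0.5232, 0.0298, 0.0698]
ee_rot: [[-0.999, 0.05, 0.0], [0.05, 0.999, -0.0], [-0.0, -0.0, -1.0]]
ft_force: [-4.7, 0.1, 7.8]
grip_width: 0.0003
gripper_force: 4.1
```

send_rows(moves=[[0, 0, 0, 0, 0, -0.002, 0], [0, 0, 0, 0, 0, -0.001, 0], [0, 0, 0, 0, 0, 0, 0]])

```text
time_s: 12.42
position: [0.5233, 0.0299, 0.0695]
ee_rot: [[-0.999, 0.05, 0.001], [0.05, 0.999, -0.0], [-0.001, -0.0, -1.0]]
ft_force: [-9.7, 0.9, 18.2]
grip_width: 0.0001
gripper_force: 9.5
```

At its hard stop (force rises, no further travel). Coming away.

send_rows(moves=[[0, 0, 0, 0, 0, 0.02, 0], [0, 0, 0, 0, 0, 0.04, 0], [0, 0, 0, -0.01, 0, 0.04, 0], [0, 0, 0, -0.03, 0, 0.05, 0], [0, 0, 0, -0.04, 0, 0.04, 0], [0, 0, 0, -0.04, 0, 0.02, 0], [0, 0, 0, 0, 0, 0, 0], [0, 0, 0, 0, 0, 0, 0], [0, 0, 0, 0, 0, 0, 0]])

```text
time_s: 13.55
position: [0.4037, 0.0298, 0.2738]
ee_rot: [[-0.999, 0.05, -0.002], [0.05, 0.999, 0.0], [0.002, 0.0, -1.0]]
ft_force: [-0.8, 0.4, -1.6]
grip_width: -0.0002
gripper_force: 0.0
```

```bash
python3 - <<'E'
from h import *
print(readout.state()["position"])
im=save("wrist","w4")
E
```

```text
[0.403668   0.02976068 0.27384995]
```

View pics/w4.png

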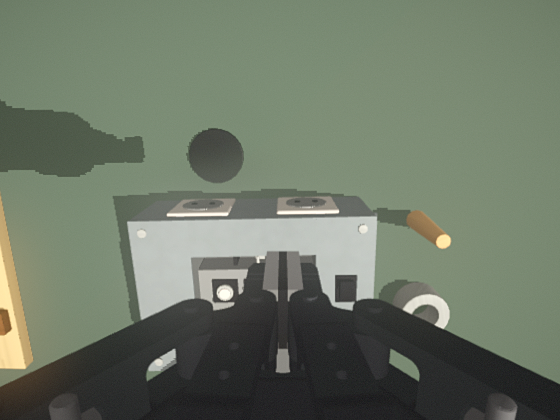

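The disc (216,155), peg (428,230) and gauge (423,308) are untouched, but the hand hides the buttons. I'll take one outside look to check the door.

```bash
python3 - <<'E'
from h import *
im=save("scene","s4")
cv2.imwrite("pics/s4c.png",cv2.resize(im[150:330,200:420,::-1],None,fx=3,fy=3))
E
```

```text
(no output)
```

View pics/s4c.png

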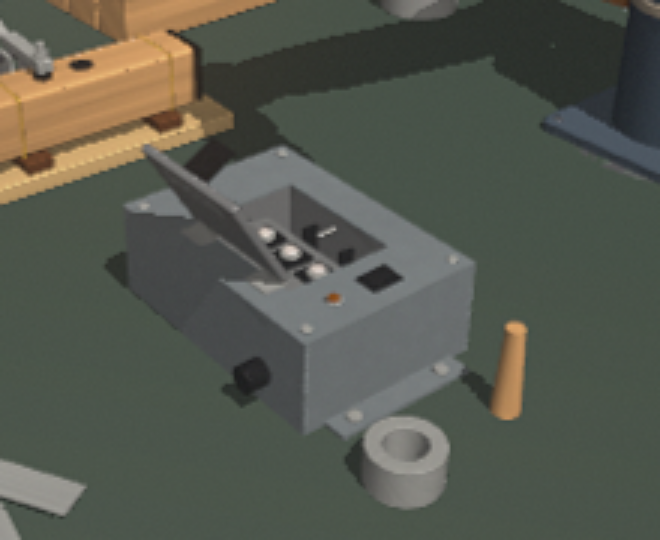

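The door is fully open, at crop (215,215), the three buttons are level at (266,233)–(317,270), and the peg and gauge are in place. Handing in.

```bash
python3 -c "
from h import *
print(env.hand_in())"
```

```text
the job is handed in; nothing more can be done
None
```

The job is handed in with no verdict shown: the fuse door opened and stayed up by itself, the +y reset button was pushed to its stop (tips at 69.5 mm), and the hand is clear with the gauge, disc and peg untouched.

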